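# Slide the tall syrup bottle back into its gap on the cake stall

### The arm

A 6-joint arm with a two-finger parallel gripper is mounted at the origin on the work surface. World frame = base frame: x ahead of the robot, y to its left, z up, the work surface at z = 0. Lengths are in m, angles in degrees, forces in N, time in s.
With the tool pointing down it reaches from about 0.35 to 0.875 m from the base axis. Payload 4.2 kg.
Tool frame: the origin (TCP) lies at the very end of the fingers, on their centre line; the grasp point (between the pads) lies 19 mm behind it (r.grip_point_offset is the distance from the TCP to the grasp point, in m); z points along the fingers, y is the line along which they close (so a half turn about z gives the same grasp; the last joint's range is limited). The gripper opens to 87 mm and grips with 3 to 60 N. Pads are 19 mm wide; open, the fingers measure 117 mm over their backs; the gripper's body (75 mm by 190 mm) begins 51 mm behind the grasp point.
Start: joints at [82.712, 22.042, 0.453, 0, -68.411, -14.817], TCP at [0.235, 0.579, 0.223] pointing down, gripper open.
Joint ranges: [-179.83, 179.83], [-69.29, 118.12], [-61.27, 80.66], [-181.25, 117.63], [-171.15, -9.14], [-177.46, 177.46]. Speed limits (degrees/s): [159.86, 159.86, 180, 180, 180, 180].

### API

Orientations are given as a 3x3 rotation matrix whose columns are the frame's x, y, z axes.
In Python, from station import r, cams gives the robot as it stands. The module is installed in compiled form; this text tells all that it offers.
- The arm moves only by the shell command python3 -m handwheel 'ROWS'. ROWS is JSON, a list that holds one entry, the list of rows, each a list of 7 numbers: the turn, a rotation vector about the tool's x, y, z in units of 6 degrees (1.0 is 6 degrees), then the shift along the tool's x, y, z in m, then the finger opening in m, from 0 to 0.087. In form: [[[ax, ay, az, x, y, z, jaw], ...]]. A call has 1 to 12 rows; each row shifts and turns the commanded pose from where the row before left it, along the tool's axes as they then stand; what a row does not reach is not made up. A row lasts 1/10 s, in which the tool goes at most 50 mm and 8.59 degrees, less where a joint would pass 70% of its speed; a pose out of reach is approached as far as the arm can. A call with a gripper value outside its range is refused whole. The fingers move at their own pace and stop on an object; the grip force is fixed at half the most. Time passes only in rows, so rows that do not move let the fingers close. It gives the time, the measured TCP pose, the force, the opening and the grip force at its end, in the units of the state.
- r.sense(): the state, without advancing time (a new reading comes with each control period).
- cams.capture(name): name is "scene" or "side" or "wrist"; returns the picture (400x640x3 uint8, red, green, blue); there is no depth.
- cams.get_calibration(name): a dict with "camera_matrix" (3x3 intrinsics, pixels), "k1" (the pictures are not rectified: a ray, as slopes to the right and down, at radius r is drawn at 1 + k1 r^2 times it, then the intrinsics apply), "rvec" (rotation vector, rad) and "tvec" (3), from world to camera coordinates, as OpenCV has them; the wrist camera has in their place "T_tool_cam" (4x4, takes a point from camera to tool coordinates, whose origin is the TCP and whose axes are the flange's). Camera axes: x right, y down, z forward; pixel columns grow to the right and rows downward; lengths in m; the calibration is good to about 2 mm. A picture is of the moment at which its call begins: read the wrist's pose just before it. get_calibration takes no time and is no camera call.
- r.finish_job(): hands the job in; it is judged then, once.
The state is a dict: "time_s": time; "joints": joint angles; "joint_velocities": joint speeds; "effort": joint torques, N m; "tcp_pos": TCP position; "ee_rot": TCP orientation; "wrist_force": force on the tool from outside, world axes, zero at the start; "moment": the same for the moment, N m; "gripper_width": opening from 0.0 (shut) to 1.0 (fully open); "gripper_force": force on a finger pad.
Only numpy, scipy, OpenCV 4.12 (cv2) and the standard library are available. Lean on these libraries where they do the work, as an engineer would, in place of code of your own. Each camera call takes 0.05 s, during which the arm holds its last target. There are 200 camera calls.

### The job

Slide the tall slim syrup bottle across the table into the gap between the jar and the white cream bottle, so that it stands midway between them, right up against the front of the wooden cake riser. Push it with the fingertips low down near its foot, so that it stays upright and slides instead of tipping; do not take it between the fingers or lift it. Leave the jar, the cream bottle, the fork pot and the sugar dredger where they are.

Things in the scene. Friction and masses are not known exactly. Their poses are not given: they have to be found in the camera images.
- bottle: Tall slim syrup bottle, green glass, black cap, loose on the table (z = 0). Round: 66 mm across up to 34 mm, tapering to 38 mm at 100 mm and a 29 mm neck; 272 mm high. Origin: underside centre, z up; yaw means nothing. 0.4 to 0.65 kg, friction on the table 0.5 to 0.7: pushed above about 45 mm it may tip, below 30 mm it slides. It rolls off one narrow finger; two tips 30 to 40 mm apart steer it.
- riser: Wooden cake riser: fixed bench 70 mm high, 520 mm long, 260 mm deep, trays on it (to 125 mm), to the left. The jar and cream bottle stand along its upright front face. Origin: on the table at the middle of this face, opposite the middle of the gap. x points into the riser at right angles to the face, y along the face. With the bottle home its origin is at x = -33 mm, y = 0 here.
- jar: Jar of chocolate spread with a white lid, loose, 66 mm in diameter, 105 mm high. Stands against the riser's front face, 135 mm to one side of the middle of the gap (either side). Origin: centre of its underside. Leave it alone.
- cream: White cream bottle with a grey cap, loose, 66 mm in diameter, 152 mm high. Stands against the riser's front face, 135 mm from the middle of the gap, on the other side from the jar. Origin: centre of its underside. Leave it alone.
- forks: White pot of black plastic forks, loose, 74 mm in diameter, about 150 mm high with the forks, standing to the right (-y), farther out than the dredger. Origin: centre of its underside. Leave it alone.
- dredger: Steel sugar dredger with a domed top, loose, 66 mm in diameter, 123 mm high, standing to the right (-y). Origin: centre of its underside. Leave it alone.

How it is judged (in metres and radians):
At the end, for the whole second after the job is handed in: The tall bottle stands upright (within 3 degrees) and at rest on the table, its side no more than 12 mm from the riser's front face and its axis within 25 mm of the middle of the gap; the jar, cream bottle, fork pot and dredger stand within 15 mm of where they were (x of bottle in the frame of riser between -0.045 and -0.02 m and y of bottle in the frame of riser between -0.025 and 0.025 m and height (world z) of bottle below 0.004 m and angle between bottle's own z axis and vertical below 0.05 rad and linear speed of bottle below 0.02 m/s and angular speed of bottle below 0.2 rad/s and distance of each of jar, cream, forks, dredger from where it was at the start of the episode below 0.015 m and angle between each of jar, cream, forks, dredger's own z axis and vertical below 0.1 rad); the robot touches nothing.
It fails at once if the tall bottle rocks or tips by more than 11 degrees (angle between bottle's own z axis and vertical above 0.2 rad).
It fails at once if the tall bottle is lifted more than 10 mm off the table (height (world z) of bottle above 0.01 m).
It fails at once if the tall bottle is taken between the fingers (grasp point of the gripper within 20 mm of the bottle's axis) (horizontal distance between the grasp point and bottle below 0.02 m).
It fails at once if the jar, cream bottle, fork pot or sugar dredger is shifted by more than 15 mm or tipped (distance of any of jar, cream, forks, dredger from where it was at the start of the episode above 0.015 m or angle between any of jar, cream, forks, dredger's own z axis and vertical above 0.25 rad).
It also fails if it takes over 54 s, if anything falls off the work surface, if the arm or the gripper's body presses on something with over 40 N, if the wrist force passes 120 N, or if a joint passes its speed limit or range.

## Working session

There is one attempt and no reset: what is moved stays moved. The work goes in short steps, Python scripts to look and compute and a shell command to move; the robot and the scene stay as the last step left them, time stands still between calls to the robot, and variables do not carry over. Pictures are saved under pics/ and viewed, at most 10 in all, crops included, and the job is handed in when it is done.

```bash
mkdir -p pics
python3 - <<'E'
from station import r,cams
import cv2,numpy as np
for n in("scene","side"):
    cv2.imwrite(f"pics/{n}0.png",cams.capture(n)[:,:,::-1])
    c=cams.get_calibration(n);print(n,np.round(np.array(c["camera_matrix"]),1).tolist(),c["k1"],np.round(c["rvec"],4),np.round(c["tvec"],4))
s=r.sense();print(s["time_s"],s["tcp_pos"],np.round(s["ee_rot"],3))
E
```

```text
scene [[477.7, 0.0, 318.1], [0.0, 477.7, 203.0], [0.0, 0.0, 1.0]] -0.14413521565930437 [ 1.9159  1.6334 -0.5943] [-0.0287 -0.3836  1.4306]
side [[427.8, 0.0, 319.3], [0.0, 427.8, 198.6], [0.0, 0.0, 1.0]] -0.07126792025079325 [ 2.3388 -0.1503  0.0591] [-0.5583  0.0226  1.1174]
0.1 [0.23495992 0.57859002 0.22160364] [[ 0.926 -0.376 -0.001]
 [-0.376 -0.926 -0.002]
 [ 0.     0.002 -1.   ]]
```

View pics/scene0.png

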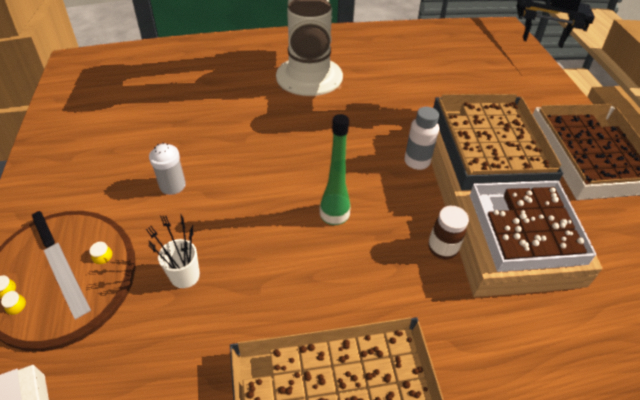

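View pics/side0.png

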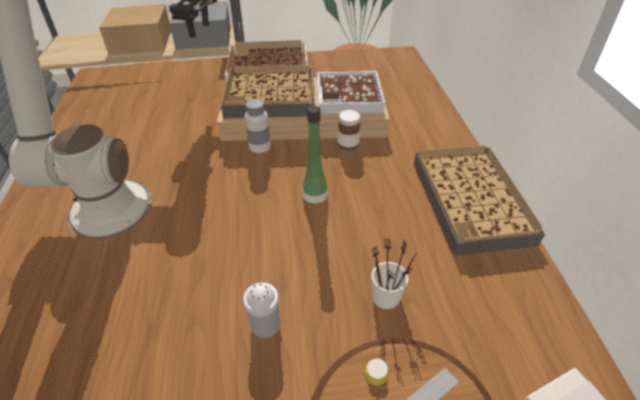

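The scene view shows the bottle's foot at about (335,222), the cream bottle at (420,165) and the jar at (445,253). The side view has them at about (315,202), (259,150) and (349,144), with the riser's lower front edge at v≈136. I'll zoom in to pick the edges.

Run:
```python
import cv2
a=cv2.imread("pics/scene0.png")[100:300,310:480];cv2.imwrite("pics/sz.png",cv2.resize(a,None,fx=3,fy=3,interpolation=cv2.INTER_CUBIC))
a=cv2.imread("pics/side0.png")[90:210,210:400];cv2.imwrite("pics/dz.png",cv2.resize(a,None,fx=4,fy=4,interpolation=cv2.INTER_CUBIC))
```

```text
(no output)
```

View pics/sz.png

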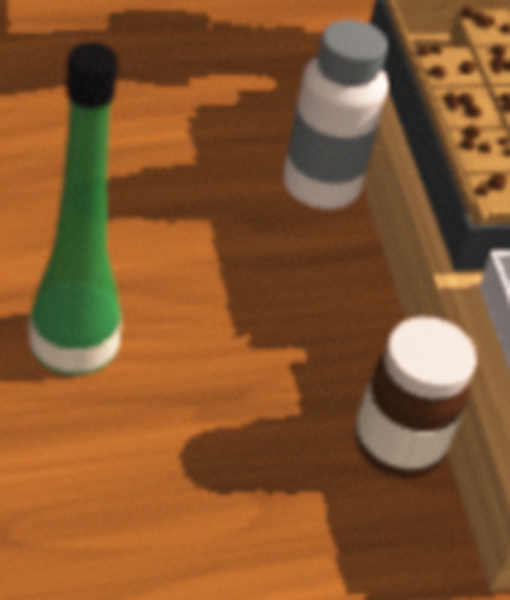

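View pics/dz.png

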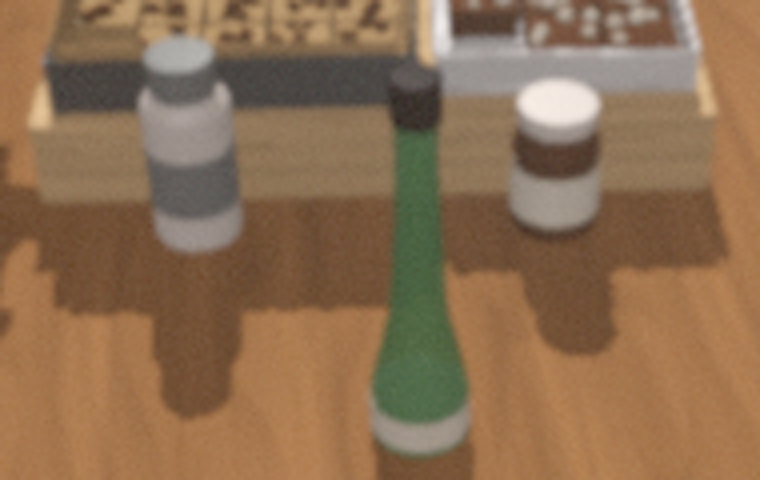

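The zoomed views give the foot front points. In scene zoom: bottle (76,373), cream (327,207), jar (403,471). In side zoom: bottle (420,456), cream (198,250), jar (553,231), and the riser's lower edge from (42,200) to (712,187).

```bash
cat > h.py <<'E'
import cv2,numpy as np
from station import r,cams
def ray(n,uv):
    c=cams.get_calibration(n);K=np.array(c["camera_matrix"],float)
    p=cv2.undistortPoints(np.array([[uv]],float),K,np.array([c["k1"],0,0,0.]))[0,0]
    R=cv2.Rodrigues(np.array(c["rvec"],float))[0];C=-R.T@np.array(c["tvec"]).ravel()
    return C,R.T@np.array([p[0],p[1],1])
def plane(n,uv,z=0):
    C,d=ray(n,uv);return C+d*(z-C[2])/d[2]
def foot(n,uv,rad):
    C,_=ray(n,uv);p=plane(n,uv);h=(p-C)[:2];return p[:2]+rad*h/np.linalg.norm(h)
def tri(a,b):
    (C1,d1),(C2,d2)=ray(*a),ray(*b)
    t=np.linalg.lstsq(np.c_[d1,-d2],C2-C1,rcond=None)[0];return (C1+d1*t[0]+C2+d2*t[1])/2
S=lambda u,v:("scene",((u+.5)/3+309.5,(v+.5)/3+99.5))
D=lambda u,v:("side",((u+.5)/4+209.5,(v+.5)/4+89.5))
E
python3 - <<'E'
from h import *
np.set_printoptions(precision=4,suppress=True)
P={}
for k,a,b,q in[("bottle",S(76,374),D(420,456),.033),("cream",S(327,208),D(198,250),.033),("jar",S(403,472),D(553,231),.033),("dredger",("scene",(172,193)),("side",(265,335)),.033),("forks",("scene",(183,286)),("side",(388,306)),.037)]:
    x,y=foot(*a,q),foot(*b,q);P[k]=(x+y)/2;print(k,x,y,P[k])
print("captop",tri(S(92,50),D(416,70)),"creamtop",tri(S(356,40),D(180,55)),"jartop",tri(S(434,348),D(558,103)))
e=[plane(*D(*p))for p in[(42,200),(712,187)]];print("edge",e)
d=P["jar"]-P["cream"];print(np.linalg.norm(d),np.degrees(np.arctan2(d[1],d[0])))
m=(P["jar"]+P["cream"])/2;v=m-P["bottle"];print("mid",m,"v",v,np.linalg.norm(v),np.degrees(np.arctan2(v[1],v[0])))
ed=(e[1]-e[0])[:2];print("edge ang",np.degrees(np.arctan2(ed[1],ed[0])))
E
```

```text
bottle [ 0.5425 -0.0211] [ 0.5467 -0.0248] [ 0.5446 -0.023 ]
cream [0.4045 0.2242] [0.4022 0.2145] [0.4034 0.2193]
jar [0.6705 0.2027] [0.6788 0.2017] [0.6747 0.2022]
dredger [ 0.3929 -0.3986] [ 0.3947 -0.3848] [ 0.3938 -0.3917]
forks [ 0.6498 -0.3718] [ 0.6759 -0.3499] [ 0.6628 -0.3609]
captop [ 0.5465 -0.0271  0.2765] creamtop [0.406  0.2139 0.1506] jartop [0.6732 0.1883 0.1045]
edge [array([0.2842, 0.2615, 0.    ]), array([0.8057, 0.2092, 0.    ])]
0.271842368810169 -3.608266794464858
mid [0.539  0.2108] v [-0.0056  0.2338] 0.23382125943403523 91.37089950063674
edge ang -5.728689537154638
```

The bottle is at about (0.545,-0.025), and the target is about (0.539,0.204). The push runs nearly along +y. I'll tilt the gripper back about 35° so its body stays clear of the bottle. First I'll go round the robot side of the bottle.

```bash
python3 -m handwheel '[[[0,0,0,0.0286,0.0354,-0.0036,0.036],[0,0,0,0.0286,0.0354,-0.0036,0.036],[0,0,0,0.0286,0.0354,-0.0036,0.036],[0,0,0,0.0286,0.0354,-0.0036,0.036],[0,0,0,0.0286,0.0354,-0.0036,0.036],[0,0,0,0.0286,0.0354,-0.0036,0.036],[0,0,0,0.0286,0.0354,-0.0036,0.036],[0,0,0,0.0286,0.0354,-0.0036,0.036],[0,0,0,0.0286,0.0354,-0.0036,0.036],[0,0,0,0.0286,0.0354,-0.0036,0.036],[0,0,0,0.0286,0.0354,-0.0036,0.036]]]'
```

```text
time_s: 1.2
tcp_pos: [0.3799, 0.098, 0.2623]
ee_rot: [[0.927, -0.376, 0.0], [-0.376, -0.927, 0.0], [0.0, -0.0, -1.0]]
wrist_force: [0.5, 0.8, 0.0]
gripper_width: 0.421
gripper_force: 0.0
```

```bash
python3 -m handwheel '[[[0,0,0,0.0163,0.0401,0,0.036],[0,0,0,0.0163,0.0401,0,0.036],[0,0,0,0.0163,0.0401,0,0.036],[0,0,0,0.0163,0.0401,0,0.036],[0,0,0,0.0163,0.0401,0,0.036],[0,0,0,0.0163,0.0401,0,0.036],[0,0,0,0,0,0,0.036],[0,0,0,0,0,0,0.036]]]'; python3 -c "
from h import *
s=r.sense();print(np.round(s['joints'],1),np.round(s['ee_rot'],3),s['gripper_width'])"
```

```text
time_s: 2.0
tcp_pos: [0.3795, -0.1607, 0.2616]
ee_rot: [[0.925, -0.379, -0.001], [-0.379, -0.925, 0.0], [-0.001, 0.0, -1.0]]
wrist_force: [0.4, 0.0, -0.0]
gripper_width: 0.413
gripper_force: 0.0
[ -0.2  -1.1 -23.   -0.  -68.2  67.9] [[ 0.925 -0.379 -0.001]
 [-0.379 -0.925  0.   ]
 [-0.001  0.    -1.   ]] 0.41257458552421333
```

```bash
python3 -m handwheel '[[[0,0,1.41,0,0,0,0.036],[0,0,1.41,0,0,0,0.036],[0,0,1.41,0,0,0,0.036],[0,0,1.41,0,0,0,0.036],[0,0,1.41,0,0,0,0.036],[0,0,1.41,0,0,0,0.036],[0,0,1.41,0,0,0,0.036],[0,0,1.41,0,0,0,0.036]]]'; python3 -m handwheel '[[[0,-1.17,0,0,0,0,0.036],[0,-1.17,0,0,0,0,0.036],[0,-1.17,0,0,0,0,0.036],[0,-1.17,0,0,0,0,0.036],[0,-1.17,0,0,0,0,0.036],[0,0,0,0,0,0,0.036],[0,0,0,0,0,0,0.036]]]'; python3 -c "
from h import *
s=r.sense();print(np.round(s['joints'],1))
a=cams.capture('side');b=cams.capture('scene')
cv2.imwrite('pics/both1.png',cv2.resize(np.vstack([a,b]),(480,600),interpolation=cv2.INTER_AREA)[:,:,::-1])"
```

```text
time_s: 2.8
tcp_pos: [0.3803, -0.1583, 0.2621]
ee_rot: [[0.001, -1.0, -0.0], [-1.0, -0.001, 0.0], [-0.0, 0.0, -1.0]]
wrist_force: [-0.7, 0.5, -0.1]
gripper_width: 0.416
gripper_force: 0.0
time_s: 3.5
tcp_pos: [0.3803, -0.1594, 0.2617]
ee_rot: [[0.003, -1.0, -0.004], [-0.819, -0.004, 0.574], [-0.574, 0.001, -0.819]]
wrist_force: [-0.2, 0.9, -0.1]
gripper_width: 0.413
gripper_force: 0.0
[-25.7  11.2  -5.8 -31.  -90.1  30.6]
```

View pics/both1.png

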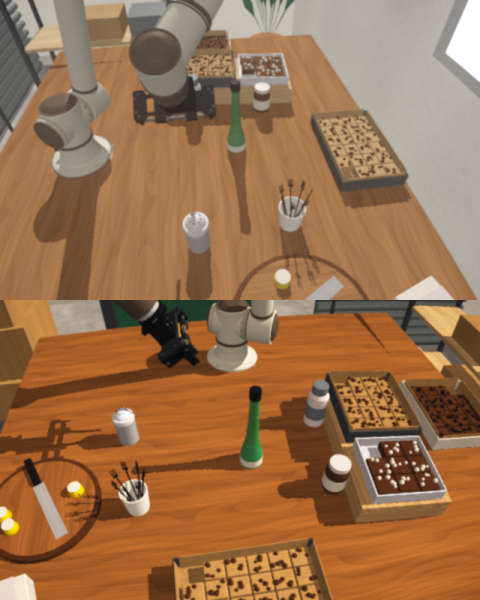

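The gripper is tilted back, with its wide body lying along x, behind and left of the bottle in the lower view. Next I move it to x≈0.545 and lower it behind the bottle.

```bash
python3 -m handwheel '[[[0,0,0,0,-0.041,0,0.036],[0,0,0,0,-0.041,0,0.036],[0,0,0,0,-0.041,0,0.036],[0,0,0,0,-0.041,0,0.036],[0,0,0,0.023,0,0.0328,0.036],[0,0,0,0.023,0,0.0328,0.036],[0,0,0,0.023,0,0.0328,0.036],[0,0,0,0.023,0,0.0328,0.036],[0,0,0,0.023,0,0.0328,0.036],[0,0,0,0.023,0,0.0328,0.036],[0,0,0,0,0,0,0.036],[0,0,0,0,0,0,0.036]]]'; python3 -c "
from h import *
s=r.sense();print(np.round(s['joints'],1))
a=cams.capture('wrist');b=cams.capture('scene')
cv2.imwrite('pics/w.png',a[:,:,::-1])
cv2.imwrite('pics/both2.png',cv2.resize(np.vstack([a,b]),(480,600),interpolation=cv2.INTER_AREA)[:,:,::-1])
c=cams.get_calibration('wrist');print(c['T_tool_cam'],c['camera_matrix'],c['k1'])"
```

```text
time_s: 4.8
tcp_pos: [0.5446, -0.1581, 0.0229]
ee_rot: [[0.005, -1.0, -0.004], [-0.819, -0.007, 0.574], [-0.574, -0.0, -0.819]]
wrist_force: [-0.2, -0.4, 0.7]
gripper_width: 0.415
gripper_force: 0.0
[-19.7  38.2   0.4 -35.1 -69.8  37.7]
[[ 7.37441932e-04 -9.56220418e-01 -2.92646491e-01  8.13597402e-02]
 [ 9.99999497e-01  5.06066295e-04  8.66337526e-04  4.31711368e-05]
 [-6.80311106e-04 -2.92646982e-01  9.56220310e-01 -1.63144789e-01]
 [ 0.00000000e+00  0.00000000e+00  0.00000000e+00  1.00000000e+00]] [[323.16453731   0.         323.20220619]
 [  0.         323.16453731 200.22155225]
 [  0.           0.           1.        ]] -0.042544805143396716
```

View pics/both2.png

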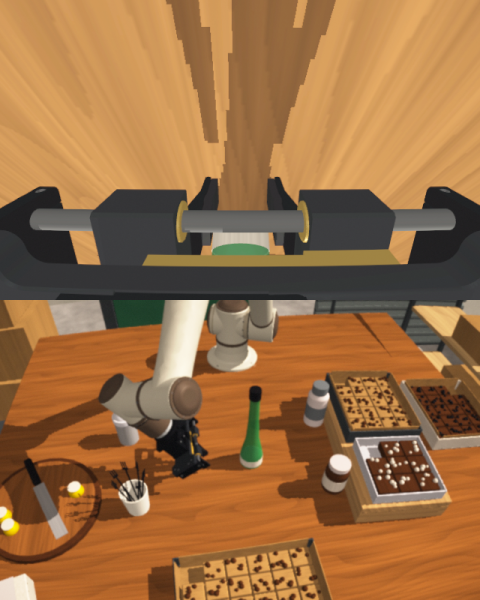

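Through the fingers the wrist view shows the bottle at u≈241 of 480, with the fingertip centre at u≈243. They are lined up, so I'll lower the last centimetre and make contact gently.

```bash
python3 -m handwheel '[[[0,0,0,0.0055,0,0.008,0.036],[0,0,0,-0.0164,0,0.0115,0.036],[0,0,0,-0.0164,0,0.0115,0.036],[0,0,0,-0.0164,0,0.0115,0.036],[0,0,0,-0.0123,0,0.0086,0.036],[0,0,0,-0.0041,0,0.0029,0.036],[0,0,0,-0.0041,0,0.0029,0.036],[0,0,0,-0.0041,0,0.0029,0.036],[0,0,0,-0.0041,0,0.0029,0.036],[0,0,0,-0.0041,0,0.0029,0.036],[0,0,0,-0.0041,0,0.0029,0.036]]]'
```

```text
time_s: 6.0
tcp_pos: [0.5445, -0.0544, 0.012]
ee_rot: [[0.003, -1.0, -0.0], [-0.819, -0.003, 0.574], [-0.574, -0.001, -0.819]]
wrist_force: [0.5, -3.3, 0.3]
gripper_width: 0.414
gripper_force: 1.2
```

```bash
python3 -m handwheel '[[[0,0,0,-0.0041,0,0.0029,0.036],[0,0,0,-0.0041,0,0.0029,0.036],[0,0,0,-0.0041,0,0.0029,0.036],[0,0,0,-0.0041,0,0.0029,0.036],[0,0,0,-0.0041,0,0.0029,0.036],[0,0,0,-0.0041,0,0.0029,0.036]]]'
cat > m.py <<'E'
from h import *
s=r.sense();T=s["tcp_pos"];a=cams.capture("scene");b=cams.capture("side")
def green(im):
    h=cv2.cvtColor(im,cv2.COLOR_RGB2HSV);m=cv2.inRange(h,(45,80,25),(85,255,255))
    m[:60,:360]=0;n,l,st,c=cv2.connectedComponentsWithStats(m);i=1+np.argmax(st[1:,4]);return st[i],c[i],l==i
def cap_axis(l,f): # mid of mask at neck row: top
    ys,xs=np.nonzero(l);t=ys.min()+4;return xs[ys==t].mean(),t
(A,ca,la),(B,cb,lb)=green(a),green(b)
p,q=cap_axis(la,0),cap_axis(lb,0)
print("tcp",np.round(T,4),"F",np.round(s["wrist_force"],1),"scene",A,"side",B)
X=tri(("scene",p),("side",q));print("neck",np.round(X,4))
for n,im,st in(("a",a,A),("b",b,B)):
    pass
import sys
cv2.imwrite("pics/m_%s.png"%sys.argv[1],np.hstack([cv2.resize(a[60:300,260:500],(400,400)),cv2.resize(b[20:260,190:430],(400,400))])[:,:,::-1])
E
python3 m.py 1
```

```text
time_s: 6.6
tcp_pos: [0.5436, -0.0231, 0.012]
ee_rot: [[0.003, -1.0, -0.002], [-0.818, -0.004, 0.575], [-0.575, 0.0, -0.818]]
wrist_force: [0.3, -2.7, 0.6]
gripper_width: 0.408
gripper_force: 1.2
tcp [ 0.5436 -0.0231  0.012 ] F [ 0.3 -2.7  0.6] scene [ 337  132   29   81 1343] side [307 116   8  22  89]
neck [0.5408 0.0149 0.2169]
```

```bash
python3 -m handwheel '[[[0,0,0,-0.0041,0.0001,0.0029,0.036],[0,0,0,-0.0041,0.0001,0.0029,0.036],[0,0,0,-0.0041,0.0001,0.0029,0.036],[0,0,0,-0.0041,0.0001,0.0029,0.036],[0,0,0,-0.0041,0.0001,0.0029,0.036],[0,0,0,-0.0041,0.0001,0.0029,0.036],[0,0,0,-0.0041,0.0001,0.0029,0.036],[0,0,0,-0.0041,0.0001,0.0029,0.036],[0,0,0,-0.0041,0.0001,0.0029,0.036],[0,0,0,-0.0041,0.0001,0.0029,0.036],[0,0,0,-0.0041,0.0001,0.0029,0.036],[0,0,0,-0.0041,0.0001,0.0029,0.036]]]'; python3 -m handwheel '[[[0,0,0,-0.0041,0.0001,0.0029,0.036],[0,0,0,-0.0041,0.0001,0.0029,0.036],[0,0,0,-0.0041,0.0001,0.0029,0.036],[0,0,0,-0.0041,0.0001,0.0029,0.036],[0,0,0,-0.0041,0.0001,0.0029,0.036],[0,0,0,-0.0041,0.0001,0.0029,0.036],[0,0,0,-0.0041,0.0001,0.0029,0.036],[0,0,0,-0.0041,0.0001,0.0029,0.036],[0,0,0,-0.0041,0.0001,0.0029,0.036],[0,0,0,-0.0041,0.0001,0.0029,0.036],[0,0,0,-0.0041,0.0001,0.0029,0.036],[0,0,0,-0.0041,0.0001,0.0029,0.036]]]'; python3 m.py 2
```

```text
time_s: 7.9
tcp_pos: [0.5423, 0.0372, 0.0118]
ee_rot: [[0.003, -1.0, -0.002], [-0.818, -0.004, 0.575], [-0.575, -0.0, -0.818]]
wrist_force: [0.4, -2.2, 0.6]
gripper_width: 0.411
gripper_force: 1.3
time_s: 9.1
tcp_pos: [0.5408, 0.0975, 0.0117]
ee_rot: [[0.003, -1.0, -0.002], [-0.818, -0.004, 0.575], [-0.575, 0.0, -0.818]]
wrist_force: [0.3, -3.3, 1.8]
gripper_width: 0.413
gripper_force: 1.5
tcp [0.5408 0.0975 0.0117] F [ 0.3 -3.3  1.8] scene [ 391  126   35   80 1402] side [301  90   6  12  27]
neck [0.5324 0.1352 0.2152]
```

View pics/m_2.png

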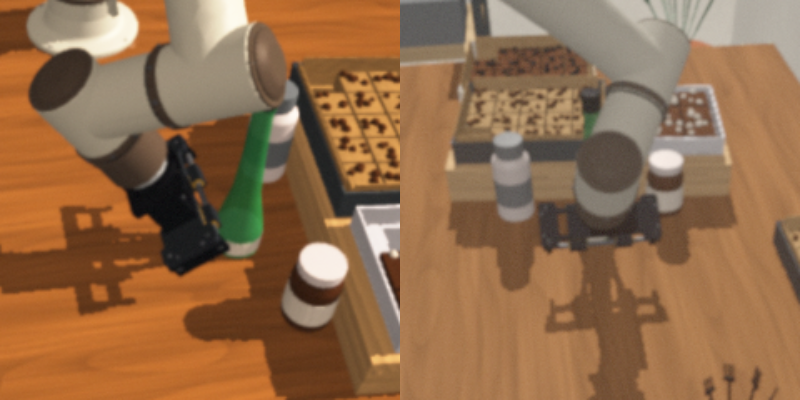

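The bottle is upright between the fingers, and the cream bottle and jar are untouched. An arm link appears close to the cap, so I'll check its clearance before going on.

Run:
```python
from h import *
f=lambda u,v:("scene",(260+u*.6,60+v*.6)); g=lambda u,v:("side",(190+(u-400)*.6,20+v*.6))
for n,a,b in[("elbow",f(268,65),g(655,50)),("wristend",f(65,90),g(608,160)),("ring",f(150,72),g(640,95)),("cap",f(268,110),g(591,95))]:
    print(n,np.round(tri(a,b),3))
s=r.sense();print(np.round(s["joints"],1),np.round(s["moment"],2))
```

```text
elbow [0.627 0.084 0.359]
wristend [ 0.544 -0.1    0.295]
ring [ 0.593 -0.023  0.343]
cap [0.549 0.136 0.252]
[  3.6  32.9 -10.5 -45.2 -54.1  26.4] [-1.29 -0.11 -0.1 ]
```

```bash
python3 -m handwheel '[[[0,0,0,-0.0041,0,0.0029,0.036],[0,0,0,-0.0041,0,0.0029,0.036],[0,0,0,-0.0041,0,0.0029,0.036],[0,0,0,-0.0041,0,0.0029,0.036],[0,0,0,-0.0041,0,0.0029,0.036],[0,0,0,-0.0041,0,0.0029,0.036],[0,0,0,-0.0041,0,0.0029,0.036],[0,0,0,-0.0041,0,0.0029,0.036],[0,0,0,-0.0041,0,0.0029,0.036],[0,0,0,-0.0033,0,0.0023,0.036],[0,0,0,-0.0025,0,0.0017,0.036],[0,0,0,0,0,0,0.036]]]'; python3 m.py 3
```

```text
time_s: 10.4
tcp_pos: [0.5405, 0.1499, 0.0116]
ee_rot: [[0.003, -1.0, -0.003], [-0.818, -0.004, 0.575], [-0.575, 0.0, -0.818]]
wrist_force: [0.7, -1.5, 1.7]
gripper_width: 0.413
gripper_force: 1.0
tcp [0.5405 0.1499 0.0116] F [ 0.7 -1.5  1.7] scene [ 414  122   36   81 1385] side [299  82   3   2   4]
 ** On entry to DLASCL parameter number  4 had an illegal value
 ** On entry to DLASCL parameter number  4 had an illegal value
 ** On entry to DLASCL parameter number  4 had an illegal value
 ** On entry to DLASCL parameter number  4 had an illegal value
 ** On entry to DLASCL parameter number  5 had an illegal value
 ** On entry to DLASCL parameter number  4 had an illegal valuem.py:7: RuntimeWarning: Mean of empty slice.
  ys,xs=np.nonzero(l);t=ys.min()+4;return xs[ys==t].mean(),t
  ret = ret.dtype.type(ret / rcount)
Traceback (most recent call last):
  File "m.py", line 11, in <module>
    X=tri(("scene",p),("side",q));print("neck",np.round(X,4))
  File "h.py", line 14, in tri
    t=np.linalg.lstsq(np.c_[d1,-d2],C2-C1,rcond=None)[0];return (C1+d1*t[0]+C2+d2*t[1])/2
      ~~~~~~~~~~~~~~~^^^^^^^^^^^^^^^^^^^^^^^^^^^^^^^^
numpy.linalg.LinAlgError: SVD did not converge in Linear Least Squares
```

```bash
python3 -m handwheel '[[[0,0,0,-0.0016,0,0.0011,0.036],[0,0,0,-0.0016,0,0.0011,0.036],[0,0,0,-0.0016,0,0.0011,0.036],[0,0,0,-0.0016,0,0.0011,0.036],[0,0,0,-0.0016,0,0.0011,0.036]]]'|grep -v rot; python3 -m handwheel '[[[0,0,0,-0.0016,0,0.0011,0.036]]]'|grep force;python3 -m handwheel '[[[0,0,0,-0.0016,0,0.0011,0.036]]]'|grep force;python3 -m handwheel '[[[0,0,0,-0.0008,0,0.0006,0.036]]]'|egrep 'tcp|force'
```

```text
time_s: 11.0
tcp_pos: [0.5405, 0.1591, 0.0116]
wrist_force: [-0.8, -3.0, 1.5]
gripper_width: 0.411
gripper_force: 1.6
wrist_force: [0.6, -4.1, 1.1]
gripper_force: 1.6
wrist_force: [-0.3, -2.6, 1.1]
gripper_force: 1.6
tcp_pos: [0.5405, 0.1641, 0.0116]
wrist_force: [-0.3, -2.8, 1.3]
gripper_force: 1.6
```

```bash
python3 -m handwheel '[[[0,0,0,-0.0016,0,0.0011,0.036]]]'|egrep 'tcp|wrist';python3 -m handwheel '[[[0,0,0,-0.0008,0,0.0006,0.036]]]'|egrep 'tcp|wrist'; python3 -m handwheel '[[[0,0,0,-0.0008,0,0.0006,0.036]]]'|egrep 'tcp|wrist'
python3 - <<'E'
from h import *
a=cams.capture("scene");b=cams.capture("side")
cv2.imwrite("pics/m_3.png",np.hstack([cv2.resize(a[80:280,330:530],(400,400)),cv2.resize(b[40:200,210:370],(400,400))])[:,:,::-1])
E
```

```text
tcp_pos: [0.5405, 0.1659, 0.0117]
wrist_force: [1.0, -3.7, 0.5]
tcp_pos: [0.5405, 0.167, 0.0116]
wrist_force: [0.3, -3.3, 1.4]
tcp_pos: [0.5405, 0.1679, 0.0116]
wrist_force: [-0.5, -3.5, 0.1]
```

View pics/m_3.png

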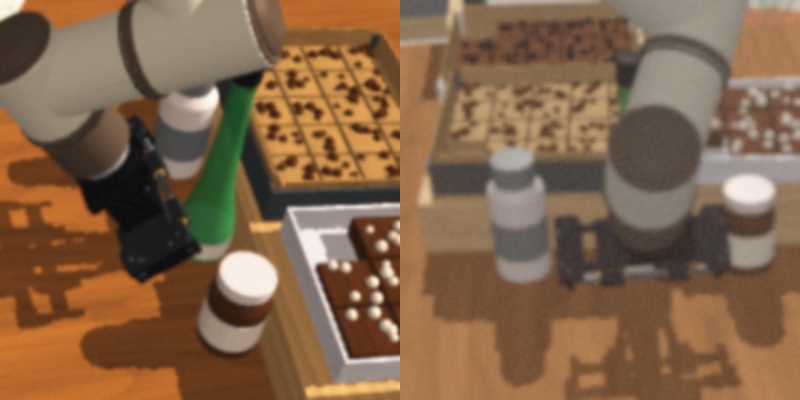

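The bottle stands upright just short of the riser. The cream bottle and jar are untouched, and there is no sign of contact in the force yet. I'll creep forward in 1 mm steps.

```bash
python3 -m handwheel '[[[0,0,0,-0.0008,0,0.0006,0.036],[0,0,0,-0.0008,0,0.0006,0.036]]]'|egrep 'tcp|wrist';python3 -m handwheel '[[[0,0,0,-0.0008,0,0.0006,0.036]]]'|egrep 'wrist'; python3 -m handwheel '[[[0,0,0,-0.0008,0,0.0006,0.036]]]'|egrep 'wrist';python3 -m handwheel '[[[0,0,0,-0.0008,0,0.0006,0.036]]]'|egrep 'tcp|wrist'
```

```text
tcp_pos: [0.5407, 0.1686, 0.0115]
wrist_force: [-0.9, -9.3, 3.7]
wrist_force: [-0.2, -10.9, 3.8]
wrist_force: [-0.7, -14.3, 5.7]
tcp_pos: [0.5409, 0.1693, 0.0114]
wrist_force: [-0.6, -17.0, 6.9]
```

The force rose from 3 N to 17 N with the TCP no longer advancing (y≈0.169), so the bottle is against the riser. Now I back off straight.

```bash
python3 -m handwheel '[[[0,0,0,0.0008,0,-0.0006,0.036],[0,0,0,0.0016,0,-0.0011,0.036],[0,0,0,0.0016,0,-0.0011,0.036],[0,0,0,0.0016,0,-0.0011,0.036],[0,0,0,0.0041,0,-0.0029,0.036],[0,0,0,0.0082,0,-0.0057,0.036],[0,0,0,0.0164,0,-0.0115,0.036],[0,0,0,0.0246,0,-0.0172,0.036],[0,0,0,0.0246,0,-0.0172,0.036],[0,0,0,0.0246,0,-0.0172,0.036],[0,0,0,0.0246,0,-0.0172,0.036],[0,0,0,0.0246,0,-0.0172,0.036]]]'; python3 -m handwheel '[[[0,0,0,0,0,-0.03,0.036],[0,0,0,0,0,-0.03,0.036],[0,0,0,0,0,0,0.036],[0,0,0,0,0,0,0.036],[0,0,0,0,0,0,0.036]]]'|grep -v rot
python3 - <<'E'
from h import *
a=cams.capture("scene");b=cams.capture("side")
cv2.imwrite("pics/m_4.png",np.hstack([cv2.resize(a[80:280,330:530],(400,400)),cv2.resize(b[40:200,210:370],(400,400))])[:,:,::-1])
E
```

```text
time_s: 13.4
tcp_pos: [0.541, -0.0206, 0.011]
ee_rot: [[0.003, -1.0, -0.002], [-0.818, -0.004, 0.575], [-0.575, 0.0, -0.818]]
wrist_force: [0.6, -0.5, -0.5]
gripper_width: 0.413
gripper_force: 0.0
time_s: 13.9
tcp_pos: [0.5406, -0.0531, 0.0594]
wrist_force: [-0.4, -0.0, -0.1]
gripper_width: 0.41
gripper_force: 0.0
```

View pics/m_4.png

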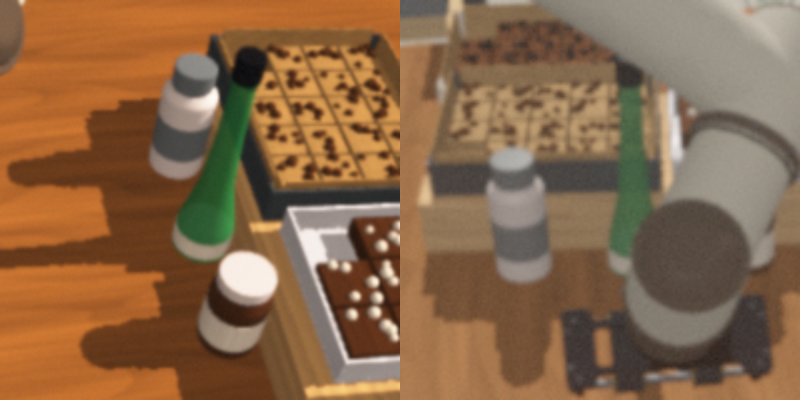

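The bottle stands upright against the riser. Its foot front is at (202,260) in the left crop, with cream at (178,178) and jar at (232,353). I'll do a last numeric check.

Run:
```python
from h import *
f=lambda u,v:("scene",(330+u/2,80+v/2))
B,C,J=[foot(*f(*p),.033) for p in((202,260),(178,178),(232,353))]
d=(J-C)/np.linalg.norm(J-C);v=B-(J+C)/2;print(B,C,J,"along",v@d,"out",v@np.array([-d[1],d[0]]))
```

```text
[0.53855631 0.21398517] [0.40465918 0.22504708] [0.67005422 0.20760848] along 0.001350629873238496 out -0.0022589176748709075
```

The bottle is within 2 mm of the midpoint between the jar and the cream bottle, and those two are where they started.

```bash
python3 -c "
from station import r
print(r.finish_job())"
```

```text
the job is handed in; nothing more can be done
None
```

The syrup bottle stands upright against the front of the riser, about 1 mm from midway between the jar and the cream bottle; the job is handed in, with no verdict returned, and I did not re-measure the fork pot and dredger after the push.

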